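# Load the grinding jar with milling balls

### The job

Use the scoop to pick up all three white milling balls from the tray in one load, and tip them into the wide, low grinding jar (not the tall narrow beaker). Then stand the scoop on the flat underside of its pan, in the tray or on the bench, and let go of it.

Things in the scene. Friction and masses are not known exactly. Their poses are not given: they have to be found in the camera images.
- tray: Fixed open metal trough. Origin: on the bench under the middle of its floor; x along, y across. Inside 96 mm wide; flat floor 3 mm above the bench, x = -125 to +125 mm. At the -x end (roughly towards the robot) a 45 degree ramp rises outwards to 38 mm; the other walls are upright, 36 mm high, 3 mm thick. Balls pushed to the ramp roll a little up it, then onto the scoop.
- scoop: Loose steel scoop, about 0.2 kg, upright at the tray's +x end, mouth to the balls, within 3 degrees of the tray's direction. Origin: underside, below the grip's middle; x away from the mouth. Grip: black upright bar 24 mm (x) by 26 (y), 65 to 135 mm up. Pan: 84 mm wide (80 inside), flat floor 2 mm thick from open mouth edge x = -85 to 40 mm high back wall x = -14; side walls 26 mm high.
- jar: Wide, low, round open steel grinding jar, fixed, empty. Origin: centre of its underside, z up. 150 mm across outside, 140 inside at the mouth, 70 mm high, inner floor 6 mm above the bench. A taller, narrower loose steel beaker (84 mm across, 105 mm high) stands in the same row, 19 to 51 cm away: not the jar.
- ball_1_center (a point): White ceramic milling ball, 25 mm across, 35 g, lying on the tray floor between the scoop's mouth and the ramp; this point is its centre. Rolls freely: it leaves the pan if the mouth is not tilted up (about 12 degrees), and rolls out at 30 to 40 degrees mouth down.
- ball_2_center (a point): White ceramic milling ball, 25 mm across, 35 g, lying on the tray floor between the scoop's mouth and the ramp; this point is its centre. Rolls freely: it leaves the pan if the mouth is not tilted up (about 12 degrees), and rolls out at 30 to 40 degrees mouth down.
- ball_3_center (a point): White ceramic milling ball, 25 mm across, 35 g, lying on the tray floor between the scoop's mouth and the ramp; this point is its centre. Rolls freely: it leaves the pan if the mouth is not tilted up (about 12 degrees), and rolls out at 30 to 40 degrees mouth down.

How it is judged:
By the outcome, as a careful person would: the job done as asked, in the order asked, and still so for the second after the job is handed in, with the robot touching nothing.
It also fails if it takes over 64 s, if anything falls off the work surface, if the arm or the gripper's body presses on something with over 40 N, if the wrist force passes 120 N, or if a joint passes its speed limit or range.

### The arm

A 6-joint arm with a two-finger parallel gripper is mounted at the origin on the work surface. World frame = base frame: x ahead of the robot, y to its left, z up, the work surface at z = 0. Lengths are in m, angles in rad, forces in N, time in s.
With the tool pointing down it reaches from about 0.375 to 0.975 m from the base axis. Payload 3.8 kg.
Tool frame: the origin (TCP) lies midway between the tips of the shut fingers; the grasp point (between the pads) lies 19 mm behind it; z points along the fingers, y is the line along which they close (so a half turn about z gives the same grasp; the last joint's range is limited). The gripper opens to 85 mm and grips with 20 to 120 N. Pads are 22 mm wide; open, the fingers measure 114 mm over their backs; the gripper's body (76 mm by 85 mm) begins 54 mm behind the grasp point. The pads swing forward as they close: fully open they stand 13 mm farther back than shut.
Start: joints at [1.283, 0.264, 1.604, -0, 1.274, -0.037], TCP at [0.168, 0.654, 0.231] pointing down, gripper open.
Joint ranges: [-2.63, 2.63], [-0.94, 2.18], [0.31, 2.57], [-1.31, 4.45], [0, 2.66], [-2.55, 2.55]. Speed limits (rad/s): [2.57, 2.57, 3.14, 3.14, 3.14, 3.14].

### API

Orientations are given as a unit quaternion [w, x, y, z].
In Python, from cell import bot, effector, inverse_kinematics, monitor, snapshot, calibration, order gives the robot as it stands. The module is installed in compiled form; this text tells all that it offers. Calls block until the motion is done:
- bot.move_to(position, orientation): joint-space move of the TCP to a pose.
- bot.line_to(position, rot=None, vel=0.15): straight line of the TCP; rot=None keeps the orientation; vel is the mean speed in m/s.
- bot.move_joints(angles): joint-space move.
- effector.gripper_open() and effector.grasp(newtons=None): open the fingers fully, or close them until they stop; newtons is the grip in N (None keeps the last).
- bot.pause(seconds).
- inverse_kinematics(position, orientation): joint angles nearest the present ones, or None.
- monitor.state(): the state.
- snapshot(name): name is "scene" or "top" or "wrist"; returns the picture (384x512x3 uint8, red, green, blue); there is no depth.
- calibration(name): a dict with "fovy" (degrees; the focal length in pixels is half the picture's height over the tangent of half this angle, whatever the lens; pixels are square), "cx", "cy" (the principal point, pixels), "xyz" and "attitude" of the camera in the world. Camera axes: x right, y up, looking along -z (the intrinsics and any distortion apply to the point x, -y, -z); pixel columns grow to the right and rows downward; lengths in m; the calibration is good to about 2 mm. A picture is of the moment at which its call begins: read the wrist's pose just before it. calibration takes no time and is no camera call; for the wrist camera it gives the pose at the moment of the call.
A pose or a line that the arm cannot do raises bot.Unreachable and nothing moves.
- order.close_job(): hands the job in; it is judged then, once.
The state is a dict: "time": time; "joint_pos": joint angles; "joint_vel": joint speeds; "joint_torque": joint torques, N m; "tcp_pos": TCP position; "tcp_rot": TCP orientation; "contact_force": force on the tool from outside, world axes, zero at the start; "torque": the same for the moment, N m; "gripper_width": finger opening in m; "grasp_force": force on a finger pad.
Only numpy, scipy, OpenCV 4.12 (cv2) and the standard library are available. Lean on these libraries where they do the work, as an engineer would, in place of code of your own. Each camera call takes 0.05 s, during which the arm holds its last target. There are 200 camera calls.

## Working session

There is one attempt and no reset: what is moved stays moved. The work goes in short steps, each a Python script; the robot and the scene stay as the last script left them, time stands still between calls to the robot, and variables do not carry over. Pictures are saved under pics/ and viewed, at most 12 in all, crops included, and the job is handed in when it is done.

```bash
mkdir -p pics
python3 - <<'E'
from cell import *
import cv2
for n in("scene","top","wrist"):
    print(n,calibration(n)); cv2.imwrite(f"pics/{n}0.png",snapshot(n)[:,:,::-1])
print(monitor.state())
E
```

```text
scene {'fovy': 42.05939110306135, 'cx': 247.01429609522816, 'cy': 194.00048616911587, 'xyz': array([ 0.99594634, -0.77931504,  0.68109867]), 'attitude': array([0.8531338 , 0.44383084, 0.1326088 , 0.23998295])}
top {'fovy': 51.4715693007072, 'cx': 251.52826525544634, 'cy': 193.18803814229463, 'xyz': array([0.36132073, 0.0149195 , 0.76748716]), 'attitude': array([-0.67151785, -0.0686111 ,  0.07434625,  0.73404967])}
wrist {'fovy': 65.77387226690696, 'cx': 249.92952791140846, 'cy': 195.1597609208447, 'xyz': array([0.09458964, 0.67154822, 0.37272929]), 'attitude': array([ 0.78082721, -0.11779096, -0.08925022,  0.6070161 ])}
{'time': 0.15, 'joint_pos': array([ 1.28308448e+00,  2.64596162e-01,  1.60507994e+00, -2.27622983e-05,
        1.27370065e+00, -3.69002827e-02]), 'joint_vel': array([ 0.00033395, -0.00164708, -0.00216612,  0.00076395, -0.00023772,
       -0.00071464]), 'joint_torque': array([ 7.56097215e-04, -5.15909028e+01, -3.67955017e+01,  2.12831842e-04,
        8.27970158e-03, -1.65778891e-05]), 'tcp_pos': array([0.16737403, 0.65332466, 0.2302266 ]), 'tcp_rot': array([-1.33413504e-04,  1.25073972e-01,  9.92147018e-01, -8.82082970e-04]), 'contact_force': array([-0.19176706, -0.92735854,  0.27854418]), 'torque': array([-0.00840947,  0.01901733,  0.0056025 ]), 'grasp_force': 0.0, 'gripper_width': 0.08488485601469062}
```

View pics/top0.png

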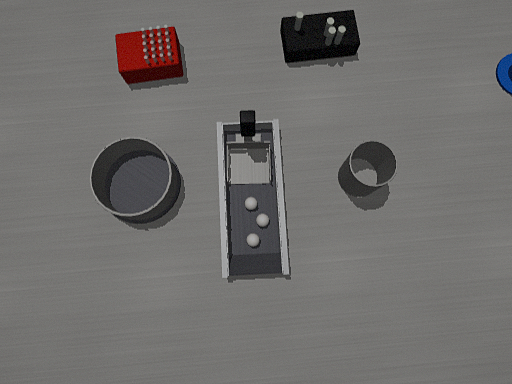

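View pics/scene0.png

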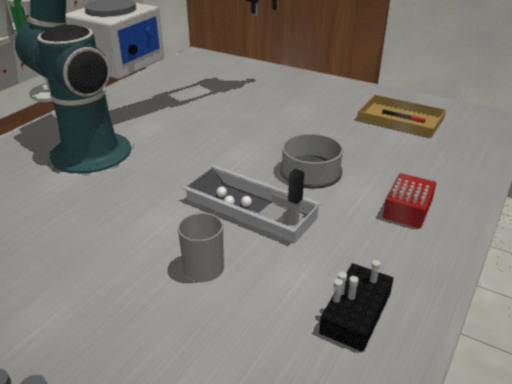

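The top view shows the tray at (255,200), with the balls at (251,203), (262,220) and (253,240). The scoop grip is at (248,123), the jar is on the left at (135,178) and the beaker on the right. I'll enlarge the image to get more precise positions.

```bash
cat > h.py <<'E'
import numpy as np, cv2
from cell import *
from scipy.spatial.transform import Rotation as R
def K(c): return 192/np.tan(np.radians(c["fovy"])/2)
def rot(q): return R.from_quat(np.roll(q,-1))
def quat(r): return np.roll(r.as_quat(),1)
def pix2z(c,uv,z):
    uv=np.atleast_2d(uv).astype(float); f=K(c)
    d=rot(c["attitude"]).apply(np.c_[(uv[:,0]-c["cx"])/f,-(uv[:,1]-c["cy"])/f,-np.ones(len(uv))])
    return c["xyz"]+d*((z-c["xyz"][2])/d[:,2])[:,None]
def proj(c,p):
    q=rot(c["attitude"]).inv().apply(np.atleast_2d(p)-c["xyz"]); f=K(c)
    return np.c_[c["cx"]+f*q[:,0]/-q[:,2],c["cy"]-f*q[:,1]/-q[:,2]]
E
python3 - <<'E'
from h import *
im=cv2.imread("pics/top0.png")[105:290,205:300]
cv2.imwrite("pics/top0c.png",cv2.resize(im,None,fx=3.2,fy=3.2,interpolation=cv2.INTER_CUBIC))
c=calibration("top")
print(pix2z(c,[[251.5,203.5],[262.5,220.5],[253.5,240.5]],.0155))
print(pix2z(c,[[217,122],[279,120],[223,278],[289,275]],.036))
# jar rim ellipse-> points
print(pix2z(c,[[91,178],[179,177],[132,138],[137,219]],.07))
E
```

```text
[[ 0.49520566  0.00371265  0.0155    ]
 [ 0.46066674 -0.0142007   0.0155    ]
 [ 0.42445708  0.00623494  0.0155    ]]
[[ 0.65798646  0.05661759  0.036     ]
 [ 0.65134726 -0.06400156  0.036     ]
 [ 0.36073829  0.06706645  0.036     ]
 [ 0.35547056 -0.05158469  0.036     ]]
[[0.55770374 0.28853947 0.07      ]
 [0.54544986 0.13042612 0.07      ]
 [0.62699519 0.21274901 0.07      ]
 [0.4757921  0.20824344 0.07      ]]
```

View pics/top0c.png

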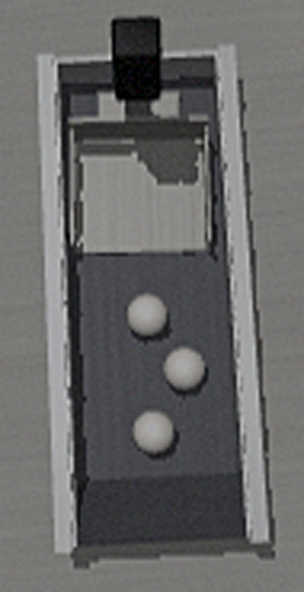

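The crop (3.2x, offset 205,105) shows the pan mouth edge at about (76..207,251), the tray's ramp foot at about (78..243,478..470), and the grip top at (112..160,18). I'll fit the tray, scoop and jar poses from these.

Run:
```python
from h import *
from scipy.optimize import least_squares
c=calibration("top")
g=lambda *p:np.array(p)/3.2+[205,105]-.34
print("ramp foot",pix2z(c,g((78,479),(243,471)),.003).round(4).tolist())
print("mouth",pix2z(c,g((76,251),(207,250)),.005).round(4).tolist())
print("backwall top",pix2z(c,g((68,125),(210,123)),.043).round(4).tolist())
print("grip top",pix2z(c,g((112,17),(160,17),(160,62),(113,62)),.138).round(4).tolist())
print("inner rim L",pix2z(c,g((55,55),(77,545)),.039).round(4).tolist(),"R",pix2z(c,g((220,47),(249,540)),.039).round(4).tolist())
# jar: ellipse fit of bright rim
im=cv2.imread("pics/top0.png",0)
v=[]
for a in np.linspace(0,2*np.pi,60,endpoint=False):
    r=np.arange(30,55,.25); P=np.c_[135+r*np.cos(a),178+r*np.sin(a)].astype(np.float32)
    s=cv2.remap(im,P[None,:,0],P[None,:,1],cv2.INTER_LINEAR)[0].astype(float)
    if s.max()>im[178,20:40].mean()+5: v.append(P[s.argmax()])
w=pix2z(c,v,.07)[:,:2]
s=least_squares(lambda p:np.hypot(*(w-p[:2]).T)-p[2],[.55,.21,.072],loss="soft_l1",f_scale=.002)
print("jar",s.x,len(v),np.median(abs(s.fun)))
for pose in [([.6,0,.33],0)]:
  for yaw in (0,1):
    pass
```

```text
ramp foot [[0.4035, 0.0547, 0.003], [0.3995, -0.0433, 0.003]]
mouth [[0.5417, 0.0451, 0.005], [0.5351, -0.035, 0.005]]
backwall top [[0.6099, 0.0424, 0.043], [0.6036, -0.0419, 0.043]]
grip top [[0.6347, 0.0112, 0.138], [0.6324, -0.014, 0.138], [0.6074, -0.0117, 0.138], [0.6096, 0.0128, 0.138]]
inner rim L [[0.6562, 0.0471, 0.039], [0.3651, 0.0562, 0.039]] R [[0.6525, -0.053, 0.039], [0.3593, -0.04, 0.039]]
jar [0.55704687 0.21837439 0.07195357] 60 0.00031500749999927025
```

```bash
cat >> h.py <<'E'
HT=.081  # TCP height above scoop origin along scoop z
FOOT=np.array([.4015,.0060]); TY=-.0385; TX=np.array([np.cos(TY),np.sin(TY)])
JAR=np.array([.557,.218])
def tcp(pos,yaw,pitch):   # pitch>0 : mouth up
    r=R.from_euler("ZY",[yaw,np.radians(pitch)])
    return np.array(pos)+r.apply([0,0,HT]), quat(r*R.from_euler("y",np.pi))
def from_mouth(m,yaw,pitch): # scoop origin from mouth edge underside centre
    return np.array(m)-R.from_euler("ZY",[yaw,np.radians(pitch)]).apply([-.085,0,0])
def foot(d,z=.003): return np.r_[FOOT+TX*d,z]  # point d along tray from ramp foot, on the centreline
E
python3 - <<'E'
from h import *
Y=np.radians(-4.5)
p,q=tcp([.6215,-.001,.003],Y,0)
T=[tcp([.6215,-.001,.12],Y,0),(p,q),tcp(from_mouth(foot(0),TY,0),TY,0)]
for a in(10,20): T.append(tcp(from_mouth(foot(-.01,.03),TY,a),TY,a))
T.append(tcp(from_mouth(foot(0,.16),TY,20),TY,20))
for a,z in((20,.13),(0,.1),(-20,.08),(-42,.07)): T.append(tcp(from_mouth(np.r_[JAR+[.02,0],z],TY,a),TY,a))
for t in T:
    j=inverse_kinematics(*t); print(t[0].round(3),None if j is None else j.round(2))
bot.move_to(*T[0])
s=monitor.state();print(s["time"],s["tcp_pos"],p)
c=calibration("wrist");im=snapshot("wrist")[:,:,::-1].copy()
def sc(l): return R.from_euler("Z",Y).apply(np.array(l))+[.6215,-.001,.003]
for l in ([[-.012,-.013,.135],[.012,-.013,.135],[.012,.013,.135],[-.012,.013,.135]],[[-.085,-.042,0],[-.085,.042,0],[-.014,.042,0],[-.014,-.042,0]]):
    cv2.polylines(im,[proj(c,sc(l)).round().astype(int)],True,(0,0,255),1)
for P in(foot(0)+[0,-.048,0],foot(0)+[0,.048,0]): cv2.circle(im,tuple(int(v) for v in proj(c,P)[0]),3,(0,255,0),1)
cv2.imwrite("pics/w1.png",im)
E
```

```text
[ 0.622 -0.001  0.201] [-0.04  0.18  1.76 -0.    1.2  -1.53]
[ 0.622 -0.001  0.084] [-0.04  0.29  1.86 -0.    0.99 -1.53]
[0.486 0.003 0.084] [-0.05  0.05  2.14 -0.    0.95 -1.58]
[0.489 0.003 0.095] [-0.04  0.16  2.01 -0.    1.15 -1.58]
[0.499 0.002 0.077] [-0.04  0.32  1.88 -0.    1.29 -1.58]
[0.509 0.002 0.207] [-0.04  0.21  1.76 -0.    1.53 -1.58]
[0.684 0.214 0.177] [ 0.22  0.6   1.27  0.09  1.61 -1.32]
[0.662 0.215 0.181] [ 0.28  0.33  1.61 -0.    1.2  -1.25]
[0.629 0.216 0.185] [ 0.36  0.09  1.93 -0.19  0.8  -1.06]
[0.586 0.218 0.187] [ 0.51 -0.1   2.26 -0.86  0.48 -0.34]
2.9583 [ 6.21560864e-01 -1.17836126e-04  2.01061202e-01] [ 0.6215 -0.001   0.084 ]
```

View pics/w1.png

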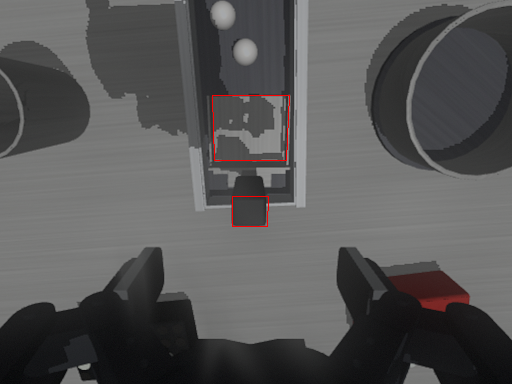

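The overlay matches the scoop closely: pan at (211..290, 95..162), grip top at (232..268, 196..226). The fingers straddle the bar, so I'll grasp, straighten and push.

Run:
```python
from h import *
def say(n):
    s=monitor.state();print(n,round(s["time"],2),s["tcp_pos"].round(4),s["contact_force"].round(1),round(s["gripper_width"],4),round(s["grasp_force"],1),flush=True)
p,q=tcp([.6215,-.001,.003],np.radians(-4.5),0)
bot.line_to(p,q,vel=.12); say("down")
effector.grasp(80); say("grasp")
# straighten and centre near start
m0=foot(.125,.0032)
bot.line_to(*tcp(from_mouth(m0,TY,0),TY,0),vel=.03); say("str")
bot.line_to(*tcp(from_mouth(foot(.03,.0030),TY,0),TY,0),vel=.05); say("push")
c=snapshot("top");cv2.imwrite("pics/t2.png",cv2.resize(c[105:290,205:300,::-1],None,fx=3.2,fy=3.2,interpolation=cv2.INTER_CUBIC))
```

```text
down 4.13 [ 0.6224 -0.001   0.085 ] [0.8 0.9 0.7] 0.0852 0.0
grasp 4.71 [ 0.6219 -0.0012  0.0845] [ 0.6 -1.1  2. ] 0.0253 79.2
str 5.2 [ 0.611  -0.002   0.0845] [-0.6  0.6  3.7] 0.0252 79.2
push 7.25 [0.5165 0.0016 0.0844] [ 3.9 -1.5  6.4] 0.025 79.6
```

View pics/t2.png

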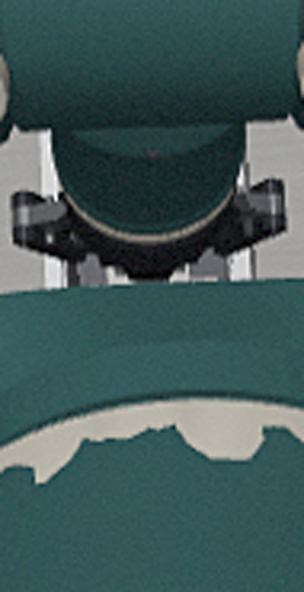

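The arm hides the tray from the top camera. I'll keep pushing, watch the force, and look with the wrist camera.

Run:
```python
from h import *
def say(n):
    s=monitor.state();print(n,round(s["time"],2),s["tcp_pos"].round(4),s["contact_force"].round(1),round(s["gripper_width"],4),flush=True)
for d in(.015,.006,.002,-.001):
    t=tcp(from_mouth(foot(d,.0030),TY,0),TY,0)
    bot.line_to(*t,vel=.05); say(d)
    if abs(monitor.state()["contact_force"][0])>15: break
bot.pause(.5); say("p")
cv2.imwrite("pics/w3.png",snapshot("wrist")[:,:,::-1])
```

```text
0.015 7.75 [0.5008 0.0022 0.0844] [1.7 0.  7.2] 0.0254
0.006 8.08 [0.4921 0.0026 0.0844] [ 2.6 -0.1  7.6] 0.0251
0.002 8.33 [0.4883 0.0027 0.0844] [ 3.6 -0.4  7.4] 0.0251
-0.001 8.58 [0.4854 0.0028 0.0844] [ 3.9 -0.6  6.6] 0.0253
p 9.08 [0.4854 0.0028 0.0844] [ 3.6 -0.6  6.1] 0.0247
```

View pics/w3.png

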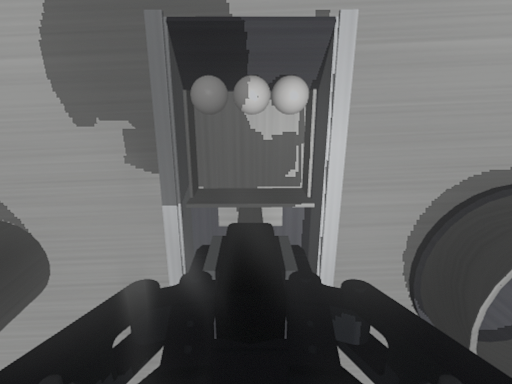

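All three balls sit side by side at the mouth edge, at (209,95), (252,95) and (290,95), inside the pan walls (x 190 to 313). Next I'll advance until the mouth meets the ramp, then ride up it while tilting.

Run:
```python
from h import *
def say(n):
    s=monitor.state();print(n,round(s["time"],2),s["tcp_pos"].round(4),s["contact_force"].round(1),round(s["gripper_width"],4),flush=True);return s
d=-.001
while d>-.009:
    d-=.0015
    bot.line_to(*tcp(from_mouth(foot(d,.0032),TY,0),TY,0),vel=.03); s=say(d)
    if s["contact_force"][0]>9: break
bot.pause(.3); say("p")
cv2.imwrite("pics/w4.png",snapshot("wrist")[60:240,120:380,::-1].repeat(2,0).repeat(2,1))
```

```text
-0.0025 9.38 [0.4843 0.0028 0.0845] [ 5.7 -0.6  4.9] 0.0253
-0.004 9.63 [0.4839 0.0029 0.0849] [ 6.5 -1.3  3.5] 0.0253
-0.0055 9.88 [0.4834 0.0029 0.0853] [ 7.9 -0.6  2.5] 0.0253
-0.006999999999999999 10.13 [0.4829 0.0029 0.0856] [10.5 -0.1  3.7] 0.0254
p 10.43 [0.4829 0.0029 0.0856] [10.6 -1.2  2. ] 0.0255
```

View pics/w4.png

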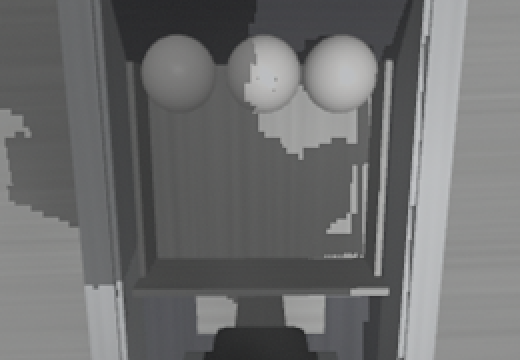

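The balls are now inside the lip at about (178,74), (264,74) and (340,74) in the crop, and the mouth is touching the ramp. Now the tilt up the ramp and the lift.

Run:
```python
from h import *
def say(n):
    s=monitor.state();print(n,round(s["time"],2),s["tcp_pos"].round(4),s["contact_force"].round(1),round(s["gripper_width"],4),flush=True);return s
for a in(2,4,6,8,11,14,18):
    z=.0045+.105*np.sin(np.radians(a)); d=-.002-(z-.003)*.8
    bot.line_to(*tcp(from_mouth(foot(d,z),TY,a),TY,a),vel=.04); say(a)
bot.pause(.4)
bot.line_to(*tcp(from_mouth(foot(d+.02,.09),TY,20),TY,20),vel=.08); say("up")
bot.line_to(*tcp(from_mouth(foot(d+.03,.17),TY,20),TY,20),vel=.1); say("up")
cv2.imwrite("pics/w5.png",snapshot("wrist")[:,:,::-1])
```

```text
2 10.73 [0.4826 0.0029 0.0856] [ 4.2 -0.7  3.5] 0.025
4 10.98 [0.4818 0.0029 0.086 ] [ 3.4 -0.2  1.6] 0.0252
6 11.23 [0.4811 0.003  0.0863] [ 1.7 -0.9  0.4] 0.0251
8 11.48 [0.4805 0.003  0.0864] [ 0.2  0.3 -2.3] 0.0252
11 11.73 [0.4804 0.003  0.0871] [ 0.2 -0.2 -4.1] 0.0254
14 11.98 [0.4798 0.003  0.0874] [ 0.6  0.2 -3.4] 0.0252
18 12.23 [0.4785 0.003  0.0873] [ 0.6 -0.3 -4.6] 0.0248
up 13.46 [0.4993 0.0022 0.1366] [ 0.3  0.7 -3.8] 0.0249
up 14.42 [0.5093 0.0018 0.2163] [ 0.2  0.4 -4. ] 0.0255
```

View pics/w5.png

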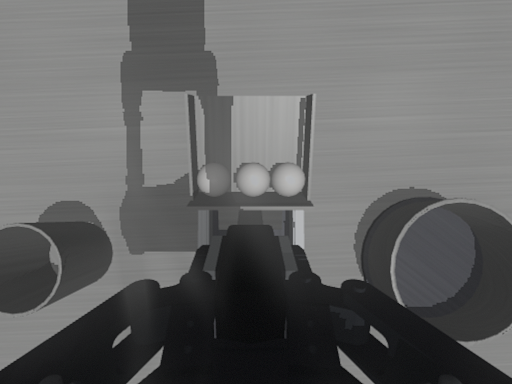

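All three balls rest against the back wall, at (213,180), (253,180) and (288,180). On to the jar to pour.

Run:
```python
from h import *
def say(n):
    s=monitor.state();print(n,round(s["time"],2),s["tcp_pos"].round(4),s["contact_force"].round(1),round(s["gripper_width"],4),s["joint_pos"].round(2),flush=True);return s
yw=.33; u=np.array([np.cos(yw),np.sin(yw)])
def P(a,z,o=.03): return tcp(from_mouth(np.r_[JAR+u*o,z],yw,a),yw,a)
print([inverse_kinematics(*P(a,z)) is not None for a,z in((20,.17),(0,.12),(-20,.09),(-42,.07))])
bot.line_to(*P(20,.17),vel=.1); say("over")
for a,z in((20,.135),(10,.12),(0,.1),(-10,.085),(-20,.075),(-30,.07),(-42,.07)):
    bot.line_to(*P(a,z),vel=.06); say(a)
bot.pause(1.0); say("pour")
cv2.imwrite("pics/w6.png",snapshot("wrist")[:,:,::-1])
cv2.imwrite("pics/s6.png",snapshot("scene")[100:250,160:380,::-1].repeat(3,0).repeat(3,1))
```

```text
[True, True, True, True]
over 17.77 [0.6871 0.2623 0.2172] [-0.3 -1.1 -4.2] 0.0252 [ 0.33  0.63  1.16  0.    1.71 -1.57]
20 18.5 [0.6872 0.2626 0.1819] [ 0.3  0.  -3.5] 0.025 [ 0.33  0.65  1.19  0.    1.65 -1.57]
10 18.82 [0.6775 0.2593 0.1874] [ 0.8  0.3 -3.8] 0.0252 [ 0.33  0.5   1.38  0.    1.44 -1.57]
0 19.2 [0.6658 0.2552 0.1815] [ 1.1  0.5 -2.7] 0.0255 [ 0.33  0.37  1.56 -0.    1.21 -1.57]
-10 19.61 [0.652  0.2505 0.1797] [ 0.3  0.  -2.4] 0.025 [ 0.33  0.24  1.75 -0.    0.99 -1.57]
-20 20.05 [0.636  0.245  0.1809] [ 0.5  0.2 -2.2] 0.0254 [ 0.33  0.11  1.92 -0.    0.76 -1.57]
-30 20.52 [0.618  0.2389 0.1835] [-0.2 -0.1 -1.8] 0.0252 [ 0.33 -0.01  2.09 -0.    0.53 -1.57]
-42 21.07 [0.5954 0.2311 0.1884] [ 0.6 -0.  -2.2] 0.0252 [ 0.33 -0.13  2.28 -0.01  0.25 -1.56]
pour 22.07 [0.5938 0.2306 0.1871] [-0.2 -0.3 -3.2] 0.0255 [ 0.33 -0.13  2.29 -0.01  0.25 -1.56]
```

View pics/w6.png

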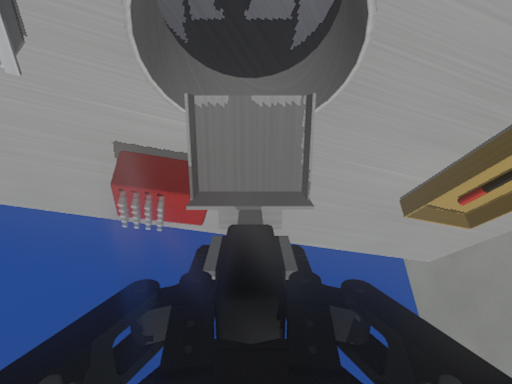

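The pan is empty. I'll return the scoop to the tray, lowering slowly while watching the force.

Run:
```python
from h import *
def say(n):
    s=monitor.state();print(n,round(s["time"],2),s["tcp_pos"].round(4),s["contact_force"].round(1),round(s["gripper_width"],4),flush=True);return s
yw=.33; u=np.array([np.cos(yw),np.sin(yw)])
bot.line_to(*tcp(from_mouth(np.r_[JAR+u*.03,.12],yw,-35),yw,-35),vel=.1)
bot.line_to(*tcp(from_mouth(np.r_[JAR+u*.03,.15],yw,0),yw,0),vel=.1); say("level")
T=lambda z:tcp(from_mouth(foot(.11,z),TY,0),TY,0)
bot.line_to(*T(.14),vel=.15); say("over")
bot.line_to(*T(.02),vel=.1); s=say("low"); f0=s["contact_force"][2]
z=.008
while z>.001:
    bot.line_to(*T(z),vel=.03); s=say(z)
    if s["contact_force"][2]-f0>4: break
    z-=.001
cv2.imwrite("pics/w7.png",snapshot("wrist")[:,:,::-1])
```

```text
level 23.61 [0.6647 0.2549 0.2288] [ 0.  -0.7 -3. ] 0.0253
over 25.53 [ 0.5966 -0.0008  0.221 ] [ 0.4  0.2 -3. ] 0.0249
low 26.88 [ 0.5972 -0.0015  0.102 ] [ 0.   0.1 -2.3] 0.0251
0.008 27.43 [ 0.5961 -0.0015  0.0886] [-0.2  0.7 -3.2] 0.0251
0.007 27.68 [ 0.5964 -0.0015  0.0881] [-0.2  0.  -2.1] 0.0251
0.006 27.93 [ 0.5963 -0.0015  0.0869] [-0.5 -0.1 -3. ] 0.0251
0.005 28.18 [ 0.5967 -0.0015  0.0865] [ 0.2  0.6 -0.4] 0.0253
0.004 28.43 [ 0.5971 -0.0015  0.0861] [-0.4  0.9  4.3] 0.0249
```

View pics/w7.png

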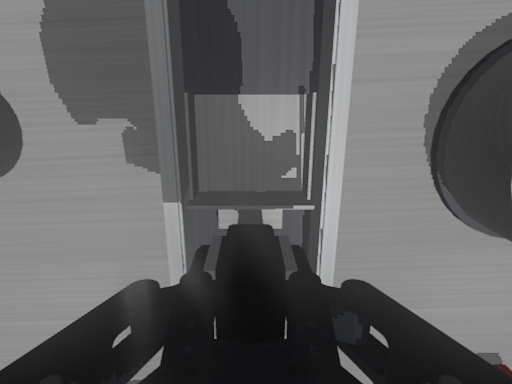

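The scoop is between the tray walls and touching the floor. I'll release it, retreat and check.

Run:
```python
from h import *
effector.gripper_open(); bot.pause(.2)
s=monitor.state(); p=s["tcp_pos"]
bot.line_to(p+[0,0,.14],vel=.12)
bot.move_to([.20,.62,.30],s["tcp_rot"]); bot.pause(.5)
s=monitor.state(); print(s["time"],s["tcp_pos"],s["contact_force"])
cv2.imwrite("pics/t8.png",cv2.resize(snapshot("top")[100:290,80:300,::-1],None,fx=3,fy=3,interpolation=cv2.INTER_CUBIC))
```

```text
33.7333 [0.2000712  0.61997761 0.29998154] [-0.21775246  0.00187744 -0.69479472]
```

View pics/t8.png

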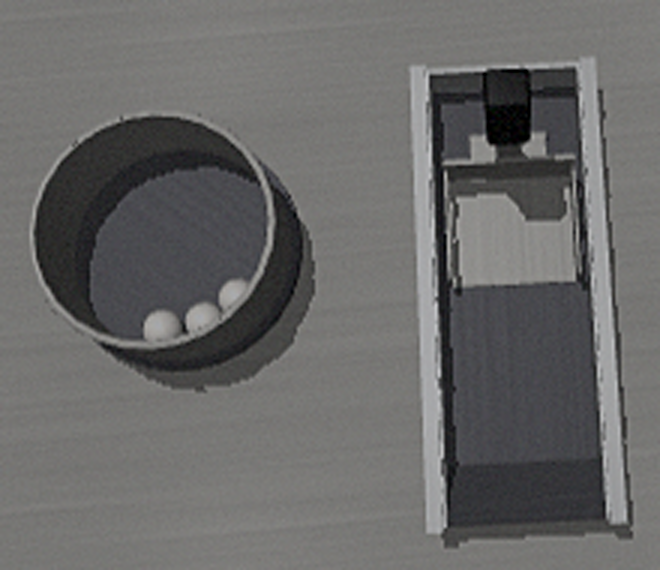

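All three balls are in the jar, at (163,327), (203,318) and (235,294) in the crop. The scoop stands flat in the tray, at about (510,200).

```bash
python3 -c "
from cell import order
print(order.close_job())"
```

```text
the job is handed in; nothing more can be done
None
```

All three milling balls went into the grinding jar in one load, the scoop stands released on its pan in the tray, and the job was handed in at about 34 s.

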